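Vent the steam pot

ROBOT

A 6-joint arm with a two-finger parallel gripper is mounted at the origin on the work surface; the furniture and walls round the work are solid. World frame = base frame: x ahead of the robot, y to its left, z up, the work surface at z = 0. Lengths are in m, angles in rad, forces in N, time in s.
With the tool pointing down it reaches from about 0.3 to 0.95 m from the base axis. Payload 3.1 kg.
Tool frame: the origin (TCP) lies on the centre line of the jaws, within the pads' length; the fingertips stand 8 mm ahead of it and the grasp point (between the pads) lies 11 mm behind it; z points along the fingers, y is the line along which they close (so a half turn about z gives the same grasp; the last joint's range is limited). The gripper opens to 85 mm and grips with 20 to 120 N. Pads are 22 mm wide; open, the fingers measure 114 mm over their backs; the gripper's body (76 mm by 85 mm) begins 54 mm behind the grasp point. The pads swing forward as they close: fully open they stand 13 mm farther back than shut.
Start: joints at [-1.397, 0.308, 1.634, -0, 1.2, -0.07], TCP at [0.151, -0.607, 0.239] pointing down, gripper open.
Joint ranges: [-3.06, 3.06], [-0.79, 1.96], [0.05, 2.63], [-1.19, 4.34], [0.05, 2.64], [-2.94, 2.94]. Speed limits (rad/s): [2.79, 2.79, 3.14, 3.14, 3.14, 3.14].

INTERFACE

Orientations are given as a unit quaternion [x, y, z, w].
In Python, from plant import arm gives the robot as it stands.
- The arm moves only by the tool apply_moves, never from a script. Its argument "rows" is a list that holds one entry, the list of rows, each a list of 5 numbers: the closure, from -1 (fully open) to 1 (shut), then the shift along the world's x, y, z as a fraction of full scale, then the turn about the world's z as a fraction of full scale. In form: [[[fingers, x, y, z, yaw], ...]]. A call has 1 to 5 rows; each row shifts and turns the commanded pose from where the row before left it; what a row does not reach is not made up. Full scale, the value 1, is 2.5 cm for a shift and 10 degrees for a turn. A row lasts 1/8 s, in which the tool goes at most 62.5 mm and 10.7 degrees, less where a joint would pass 70% of its speed; a pose out of reach is approached as far as the arm can. A call with a number of a shift or a turn outside -1 to 1 is refused whole. A call with a gripper value outside its range is refused whole. The fingers move at their own pace and stop on an object; "squeeze" is the grip in N (left out, the last holds). Time passes only in rows, so rows that do not move let the fingers close. It gives the time, the measured TCP pose, the force, the opening and the grip force at its end, in the units of the state.
- arm.get_state(): the state, without advancing time (a new reading comes with each control period).
- arm.capture(name): name is "scene" or "side" or "wrist"; returns a dict with "pixels" (384x512x3 uint8, red, green, blue), "depth" (384x512 float32, m along the optical axis (not along the pixel's ray), 0 where there is no reading), "camera_matrix" (3x3 intrinsics, pixels), "R" (3x3) and "t" (3): a world point X has camera coordinates R X + t. Camera axes: x right, y down, z forward; pixel columns grow to the right and rows downward; lengths in m; the calibration is good to about 2 mm. A picture is of the moment at which its call begins.
- arm.hand_in(): hands the job in; it is judged then, once.
The state is a dict: "time_s": time; "q": joint angles; "qvel": joint speeds; "tau": joint torques, N m; "tool_pos": TCP position; "tcp_rot": TCP orientation; "contact_force": force on the tool from outside, world axes, zero at the start; "ft_torque": the same for the moment, N m; "width": finger opening in m; "gripper_force": force on a finger pad.
Only numpy, scipy, OpenCV 4.12 (cv2) and the standard library are available. Lean on these libraries where they do the work, as an engineer would, in place of code of your own. Each camera call takes 0.05 s, during which the arm holds its last target. There are 200 camera calls.

TASK

The small steel steam pot has to be vented before it is put away: on its lid, unscrew the tiny knurled lock nut of the vent valve (anticlockwise) all the way to its stop, then press the freed valve pin gently right down, hold it down for two seconds, and let it spring back. Do not press the pin in before the nut is fully unscrewed, never force it against its stop, leave the nut unscrewed, and do not knock away the tin, the apple, the honey jar or the pepper mill.

Things in the scene. Friction and masses are not known exactly. Their poses are not given: they have to be found in the camera images.
- pot: Round steel pot, standing fast, 150 mm across (195 mm over two black side lugs), flat lid top 95 mm up. Origin: centre of its underside, z up. On the lid along the pot's x axis: the vent valve at x = +45 mm; a low black knob in the middle (34 mm across, top 112 mm up); at x = -45 mm a plain smooth steel plug (14 mm across, top 132 mm up) without nut or pin, not part of the work.
- valve_foot (a point): Point on the lid top under the valve's vertical axis. Up from it: hexagonal gland 20 mm wide, 9 mm high; stem 10 mm across; lock nut 14 mm across, 12 mm tall (it turns but keeps its height); valve pin. How far the stem stands out varies by 6 mm from case to case and is not measured: the nut's underside is 27.5 to 33.5 mm up, the pin's top always 30 mm above that underside; feel or look for it.
- lock_nut (a joint): Angle of the knurled lock nut in rad: 0 screwed tight, grows anticlockwise seen from above, stop at 4.6; starts at 0 to 0.5. It stays where it is left and takes about 0.06 N m to turn. The pin stands up through its middle.
- tin: Food tin, 75 mm across, 110 mm tall, to the right. Origin at the centre of its underside.
- apple: Green apple, 75 mm across, 68 mm tall, to the right. Origin at its underside.
- honey_jar: Glass jar, 60 mm across, 99 mm tall, at the back. Origin at the centre of its underside.
- pepper_mill: Wooden pepper mill, 58 mm across, 170 mm tall, at the back. Origin at the centre of its underside.
- valve_pin (a joint): How far the pin is pressed down, in m: 0 up, 0.005 at its stop. It is a 5 mm rod standing 18 mm out of the nut, with a flat head 9 mm across, 3 mm thick; its spring pushes back with 5 N at first and 8 N at the stop. It gives even while the nut is tight, but then a press of over 2 mm (6 N) tears its seal.
- valve_seat (a joint): How far the seat that stops the pin is itself pushed down, in m: 0 as long as the pin is pushed with less than 9 N; beyond that it gives 1 mm for each 6 N. Past 0.0018 (about 20 N on the pin) it is damaged.

How it is judged:
By the outcome, as a careful person would: the job done as asked, in the order asked, and still so for the second after the job is handed in, with the robot touching nothing.
It also fails if it takes over 72 s, if anything falls off the work surface, if the arm or the gripper's body presses on something with over 40 N, if the wrist force passes 120 N, or if a joint passes its speed limit or range.

## Working session

There is one attempt and no reset: what is moved stays moved. The work goes in short steps, Python scripts to look and compute and a tool call to move; the robot and the scene stay as the last step left them, time stands still between calls to the robot, and variables do not carry over. Pictures are saved under pics/ and viewed, at most 10 in all, crops included, and the job is handed in when it is done.

Besides the shell and the picture viewer there is one more tool, called after ">>>" as name([rows], argument=value, ...), one row to a line, values as JSON. apply_moves: Moves the arm, as the interface text tells. Shift numbers are shares of 2.5 cm and turn numbers shares of 10 degrees, none past 1 either way. Its arguments: {"type":"object","properties":{"rows":{"type":"array","items":{"type":"array","items":{"type":"array","items":{"type":"number","minimum":-1,"maximum":1}}}},"squeeze":{"type":"number"}},"required":["rows"]}

```bash
mkdir -p pics
cat > h.py <<'E'
from plant import arm
import numpy as np, cv2
def cap(n,f=None):
    c=arm.capture(n)
    if f: cv2.imwrite('pics/'+f,c['pixels'][:,:,::-1])
    return c
def cloud(c):
    d=c['depth'];K=c['camera_matrix'];v,u=np.indices(d.shape)
    P=np.stack([(u-K[0,2])*d/K[0,0],(v-K[1,2])*d/K[1,1],d],-1)
    W=(P-c['t'])@c['R']; W[d==0]=np.nan
    return W
E
python3 - <<'E'
from h import *
s=arm.get_state();print(s['time_s'],s['tool_pos'],s['tcp_rot'],s['width'],s['contact_force'])
ims=[]
for n in('scene','side'):
    c=cap(n);ims.append(c['pixels'][:,:,::-1]);np.savez(n,W=cloud(c),**c)
    print(n,c['camera_matrix'][0,0],-c['R'].T@c['t'])
cv2.imwrite('pics/a.png',cv2.resize(np.vstack(ims),None,fx=.78,fy=.78))
E
```

```text
0.0 [ 0.15068957 -0.60571306  0.23800342] [ 9.92579926e-01  1.21588177e-01 -6.43598995e-05 -1.18381999e-03] 0.08567192732175907 [ 0.74692575 -1.05570098 -0.0155088 ]
scene 481.36858263590926 [ 0.32724194 -1.02327406  0.7595684 ]
side 467.5203229866832 [ 0.46671096 -0.6579212   0.79728827]
```

View pics/a.png

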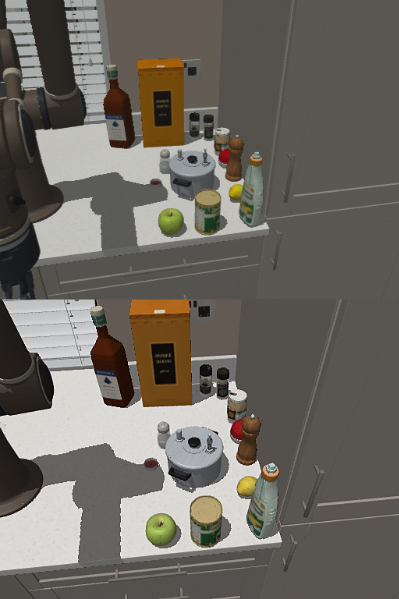

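The stacked picture shows the pot at about (192,172) in the scene view and (195,455) in the side view. The knob is in the middle of the lid with two uprights on either side. The tin and apple are in front of it. Next I'll zoom in and measure.

Run:
```python
from h import *
ims=[]
for n,(x0,y0,x1,y1) in(('scene',(200,180,300,260)),('side',(200,150,300,250))):
    z=np.load(n+'.npz');W=z['W']
    ims.append(cv2.resize(z['pixels'][y0:y1,x0:x1,::-1],(600 if 0 else 400,int(4*(y1-y0))),interpolation=cv2.INTER_CUBIC))
    w=W[y0:y1,x0:x1]
    m=(abs(w[...,2]-.095)<.004); p=w[m]; 
    (c,r)=cv2.minEnclosingCircle(p[:,:2].astype(np.float32)); print(n,'lid',len(p),np.median(p,0),c,r)
    med=np.median(p[:,:2],0)
    m=(w[...,2]>.105)&(w[...,2]<.18)&(np.hypot(*(np.moveaxis(w[...,:2]-med,-1,0)))<.075)
    k,l,st,ce=cv2.connectedComponentsWithStats(m.astype(np.uint8))
    for i in range(1,k):
        if st[i,4]>3: q=w[l==i];print(st[i],q.mean(0).round(4),q.min(0).round(4),q.max(0).round(4))
cv2.imwrite('pics/b.png',np.hstack([np.vstack([ims[0],np.zeros((80,400,3),np.uint8)]),ims[1]]))
```

```text
scene lid 1261 [ 0.51890624 -0.00790904  0.09411024] (0.5463583469390869, -0.06862819939851761) 0.15343604981899261
[28 11  5 11 51] [0.4847 0.0271 0.1204] [0.4793 0.0216 0.1063] [0.4903 0.0354 0.133 ]
[60 10  6 20 79] [ 0.5601 -0.0209  0.129 ] [ 0.5533 -0.0284  0.1051] [ 0.5671 -0.0103  0.156 ]
[40 20 13  7 78] [0.5223 0.0021 0.1105] [ 0.5075 -0.0108  0.1055] [0.5379 0.0165 0.1142]
side lid 2619 [ 0.52082317 -0.00456062  0.09387355] (0.5230922102928162, 0.005569277796894312) 0.07782424986362457
[26 16  7 13 80] [0.4856 0.0297 0.1205] [0.4791 0.0253 0.1052] [0.4921 0.04   0.1333]
[ 65  21   8  22 107] [ 0.5605 -0.0193  0.1321] [ 0.554  -0.0259  0.1053] [ 0.5683 -0.0105  0.1581]
[ 41  26  16  13 157] [0.5232 0.0058 0.1104] [ 0.5076 -0.0086  0.1053] [0.5394 0.0262 0.1145]
```

View pics/b.png

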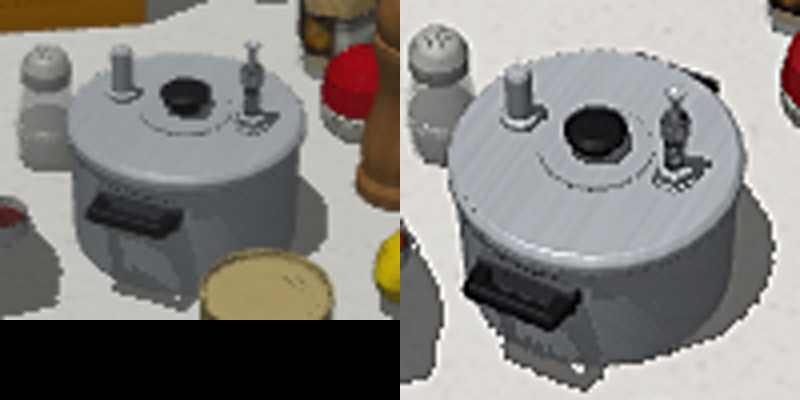

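The valve is the right-hand upright, at about (253,75) in the left crop and (676,130) in the right one. It has a pin head and a dark nut, sits near (0.561,-0.017), and its top is at about z 0.157. The plain plug is on the left at (0.485,0.033). I'll approach high, turning the yaw back so that one grip covers the whole unscrewing.

>>> apply_moves([
  [[0.1,0.68,0.98,0,-0.37],[0.1,0.68,0.98,0,-0.37],[0.1,0.68,0.98,0,-0.37],[0.1,0.68,0.98,0,-0.37],[0.1,0.68,0.98,0,-0.37]],
], squeeze=40)

```text
time_s: 0.72
tool_pos: [0.2361, -0.4828, 0.2387]
tcp_rot: [0.999, -0.041, -0.0, -0.001]
contact_force: [0.7, -0.7, -0.6]
width: 0.0387
gripper_force: 0.0
```

>>> apply_moves([
  [[0.1,0.68,0.98,0,-0.37],[0.1,0.68,0.98,0,-0.37],[0.1,0.68,0.98,0,-0.37],[0.1,0.68,0.98,0,-0.37],[0.1,0.68,0.98,0,-0.37]],
])

```text
time_s: 1.35
tool_pos: [0.321, -0.3604, 0.2388]
tcp_rot: [0.98, -0.201, -0.0, -0.0]
contact_force: [0.6, 0.3, -0.1]
width: 0.0381
gripper_force: 0.0
```

>>> apply_moves([
  [[0.1,0.68,0.98,0,-0.37],[0.1,0.68,0.98,0,-0.37],[0.1,0.68,0.98,0,-0.37],[0.1,0.68,0.98,0,-0.37],[0.1,0.68,0.98,0,-0.37]],
])

```text
time_s: 1.98
tool_pos: [0.406, -0.2379, 0.2389]
tcp_rot: [0.935, -0.356, -0.0, -0.0]
contact_force: [-0.4, 1.0, 0.4]
width: 0.0385
gripper_force: 0.0
```

>>> apply_moves([
  [[0.1,0.68,0.98,0,-0.37],[0.1,0.68,0.98,0,-0.37],[0.1,0.68,0.98,0,-0.37],[0.1,0.68,0.98,0,-0.37],[0.1,0,0,0,0]],
])

```text
time_s: 2.6
tool_pos: [0.4742, -0.1396, 0.2388]
tcp_rot: [0.882, -0.471, -0.0, -0.0]
contact_force: [0.3, -0.4, -0.1]
width: 0.0386
gripper_force: 0.0
```

```bash
cat > look.py <<'E'
from h import *
import sys
s=arm.get_state();print(s['time_s'],s['tool_pos'],s['tcp_rot'],s['q'],s['width'],s['contact_force'],s['ft_torque'])
c=cap('wrist',sys.argv[1]);w=cloud(c)
print(c['camera_matrix'][0,0],-c['R'].T@c['t'])
m=(w[...,2]>.12)&(w[...,2]<.165)&(np.hypot(w[...,0]-.523,w[...,1]-.007)<.075)
k,l,st,ce=cv2.connectedComponentsWithStats(m.astype(np.uint8))
for i in range(1,k):
    if st[i,4]>20: 
        q=w[l==i];print(st[i],q.mean(0).round(4),q.min(0).round(4),q.max(0).round(4))
        t=q[q[:,2]>q[:,2].max()-.003];print(' top',len(t),t.mean(0).round(4),((t[:,:2].min(0)+t[:,:2].max(0))/2).round(4),np.median(t[:,2]))
        r=q[:,2];print(' hist',np.histogram(r,np.arange(.12,.166,.003))[0])
E
python3 look.py c.png
```

```text
2.6 [ 0.47418497 -0.13963768  0.23881874] [ 8.82346541e-01 -4.70600022e-01 -4.44198671e-04 -5.28341630e-05] [-3.74628520e-01  5.50281050e-02  1.93436726e+00  2.26702372e-04
  1.15306763e+00  2.17601722e+00] 0.03855071241528826 [ 0.29764659 -0.44833804 -0.06894885] [-0.02936694  0.01751359  0.000785  ]
326.03193484958285 [ 0.5194931  -0.20901011  0.37333689]
[ 63 248  34  34 529] [ 0.5596 -0.0203  0.1397] [ 0.5527 -0.0257  0.12  ] [ 0.5675 -0.0116  0.1578]
 top 95 [ 0.5599 -0.0183  0.1558] [ 0.5599 -0.0181] 0.15582012702021875
 hist [ 30   5  28  47  45 139  66  20  14  18   8  79  30   0   0]
```

View pics/c.png

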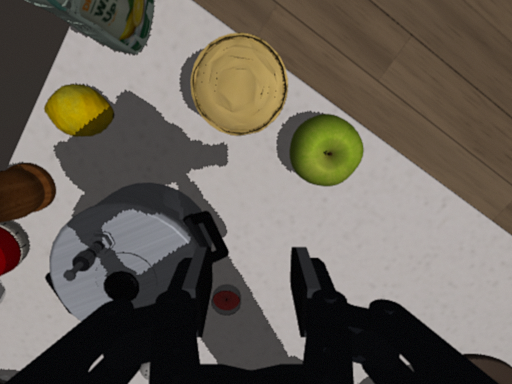

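The wrist view shows the valve at about (85,260), its pin head at (105,243), and the knob at (121,285). The measurement gives a pin top at (0.560,-0.018,0.156), so the nut spans about 0.126 to 0.138. Now I'll hover above it and check.

>>> apply_moves([
  [[0.1,0.69,0.98,-0.3,0],[0.1,0.69,0.98,-0.3,0],[0.1,0.69,0.98,-0.3,0],[0.1,0.69,0.98,-0.3,0],[0.1,0.69,0.98,-0.3,0]],
])

```text
time_s: 3.28
tool_pos: [0.56, -0.0191, 0.2013]
tcp_rot: [0.881, -0.472, -0.0, 0.0]
contact_force: [0.4, 0.1, -0.5]
width: 0.0382
gripper_force: 0.0
```

>>> apply_moves([
  [[0.1,0,0,0,0],[0.1,0,0,0,0]],
])

```text
time_s: 3.52
tool_pos: [0.5594, -0.0196, 0.2015]
tcp_rot: [0.882, -0.472, -0.0, 0.001]
contact_force: [-0.1, 0.7, 0.7]
width: 0.0385
gripper_force: 0.0
```

```bash
python3 look.py d.png
```

```text
3.525 [ 0.55935835 -0.01961736  0.20154098] [ 8.81539792e-01 -4.72109216e-01 -3.74875289e-04  5.84835488e-04] [-1.12406773e-01  2.23874575e-01  1.82214103e+00 -9.09233513e-04
  1.09670675e+00  2.44216916e+00] 0.03846724046537961 [-0.12953492  0.7273611   0.71817897] [ 0.02484872  0.00517918 -0.02907285]
326.03193484958285 [ 0.60449311 -0.08898566  0.33609272]
[236 207  23  35 577] [ 0.5612 -0.0195  0.1418] [ 0.553  -0.0255  0.12  ] [ 0.5674 -0.0107  0.1573]
 top 158 [ 0.5603 -0.018   0.1557] [ 0.5603 -0.0179] 0.15567245201560004
 hist [  8   2  21  34  40 204  68  14  12   7   1 120  46   0   0]
[283 304  14  23 225] [0.4888 0.0311 0.1282] [0.4809 0.0255 0.1202] [0.4926 0.0372 0.1327]
 top 102 [0.4866 0.0323 0.1311] [0.4859 0.0318] 0.13112249065839943
 hist [ 31  24  50 110  10   0   0   0   0   0   0   0   0   0   0]
```

View pics/d.png

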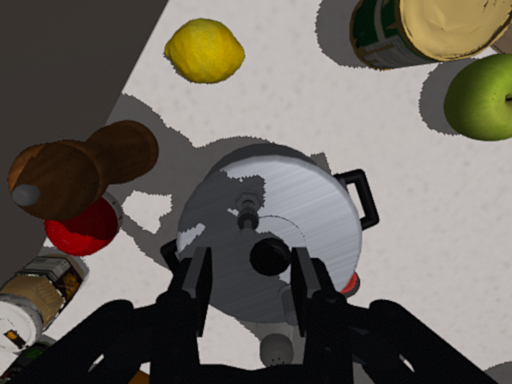

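The pin head is at about (248,207), roughly centred between the fingers. Position is confirmed at (0.560,-0.018), and the plug is 90 mm away as it should be. Next I'll descend and grip the nut.

>>> apply_moves([
  [[0.1,0.04,0.06,-0.8,0],[0.1,0,0,-0.8,0],[0.1,0,0,-0.8,0],[0.1,0,0,-0.72,0],[0.1,0,0,0,0]],
], squeeze=30)

```text
time_s: 4.2
tool_pos: [0.5594, -0.0175, 0.1223]
tcp_rot: [0.881, -0.472, -0.002, 0.001]
contact_force: [0.4, -0.3, 0.2]
width: 0.0386
gripper_force: 0.0
```

>>> apply_moves([
  [[0.5,0,0,0,0],[0.7,0,0,0,0],[1,0,0,0,0],[1,0,0,0,0],[1,0,0,0,0]],
])

```text
time_s: 4.82
tool_pos: [0.561, -0.0178, 0.1247]
tcp_rot: [0.882, -0.472, 0.0, 0.001]
contact_force: [-3.8, -2.6, 4.9]
width: 0.0123
gripper_force: 29.3
```

```bash
cat > st.py <<'E'
from plant import arm
import numpy as np
s=arm.get_state();r=s['tcp_rot']
print(s['time_s'],s['tool_pos'].round(4),'yaw',np.degrees(2*np.arctan2(r[1],r[0])).round(1),'q',np.round(s['q'],2),s['width'],s['gripper_force'],s['contact_force'].round(1),s['ft_torque'].round(3))
E
python3 st.py
```

```text
4.825 [ 0.561  -0.0178  0.1247] yaw -56.3 q [-0.11  0.32  1.87 -0.    0.95  2.45] 0.012289628294189179 29.268108308315277 [-3.8 -2.6  4.9] [-0.575  0.64   0.082]
```

>>> apply_moves([
  [[1,-0.04,-0.03,0,0.6],[1,0,0,0,0.6],[1,0,0,0,0.6],[1,0,0,0,0.6],[1,0,0,0,0.6]],
])

```text
time_s: 5.45
tool_pos: [0.5617, -0.0171, 0.1248]
tcp_rot: [0.974, -0.227, 0.002, -0.001]
contact_force: [-0.1, 1.9, 1.7]
width: 0.0122
gripper_force: 29.2
```

```bash
python3 st.py; python3 -c "
from h import *
c=cap('wrist');d=c['pixels'][150:330,150:350,::-1];a=cv2.resize(d,(400,360),interpolation=3)
e=cap('side')['pixels'][150:240,240:320,::-1];b=cv2.resize(e,(400,360)) 
cv2.imwrite('pics/e.png',np.hstack([a,b]))"
```

```text
5.45 [ 0.5617 -0.0171  0.1248] yaw -26.2 q [-0.11  0.32  1.87  0.    0.94  1.92] 0.012236913677047889 29.212966561317444 [-0.1  1.9  1.7] [ 0.145 -0.015 -0.001]
```

View pics/e.png

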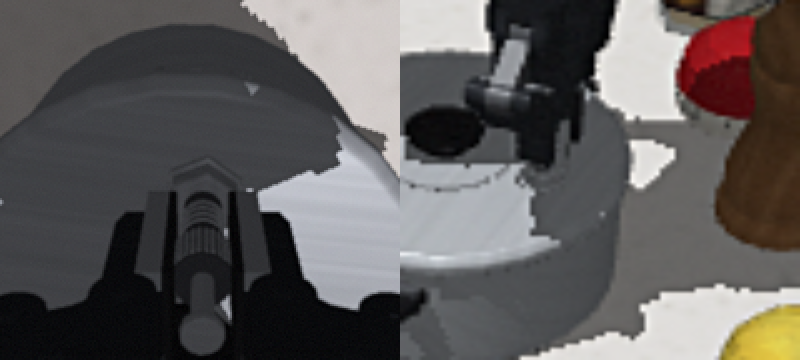

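The nut's knurling is at about (205,270), between the pads. The stem thread shows below it and the pin is free above. I'll keep turning.

>>> apply_moves([
  [[1,0,0,0,0.9],[1,0,0,0,0.9],[1,0,0,0,0.9],[1,0,0,0,0.9],[1,0,0,0,0.9]],
])

```text
time_s: 6.18
tool_pos: [0.5618, -0.0155, 0.1248]
tcp_rot: [0.987, 0.163, 0.002, -0.002]
contact_force: [1.3, 5.8, 2.5]
width: 0.0125
gripper_force: 29.4
```

```bash
python3 st.py
```

```text
6.175 [ 0.5618 -0.0155  0.1248] yaw 18.7 q [-0.11  0.32  1.87  0.01  0.94  1.13] 0.012506808258805213 29.352635443210602 [1.3 5.8 2.5] [ 0.984 -0.136 -0.084]
```

>>> apply_moves([
  [[1,0,0,0,0.9],[1,0,0,0,0.9],[1,0,0,0,0.9],[1,0,0,0,0.9],[1,0,0,0,0.9]],
])

```text
time_s: 6.8
tool_pos: [0.5607, -0.0142, 0.1247]
tcp_rot: [0.849, 0.528, 0.002, -0.002]
contact_force: [-3.2, 9.3, 4.9]
width: 0.0122
gripper_force: 29.5
```

```bash
python3 st.py
```

```text
6.8 [ 0.5607 -0.0142  0.1247] yaw 63.7 q [-0.11  0.32  1.87  0.01  0.95  0.35] 0.012165916167196778 29.53488975763321 [-3.2  9.3  4.9] [ 1.439  0.252 -0.102]
```

>>> apply_moves([
  [[1,0,0,0,0.9],[1,0,0,0,0.9],[1,0,0,0,0.9],[1,0,0,0,0.9],[1,0,0,0,0.9]],
])

```text
time_s: 7.42
tool_pos: [0.559, -0.0141, 0.1247]
tcp_rot: [0.582, 0.813, 0.002, -0.003]
contact_force: [-5.4, 8.2, 7.9]
width: 0.0124
gripper_force: 29.8
```

```bash
python3 st.py
```

```text
7.425 [ 0.559  -0.0141  0.1247] yaw 108.7 q [-0.11  0.32  1.87  0.01  0.95 -0.44] 0.012419921960957222 29.76454496383667 [-5.4  8.2  7.9] [ 1.311  0.768 -0.046]
```

>>> apply_moves([
  [[1,0,0,0,0.9],[1,0,0,0,0.9],[1,0,0,0,0.9],[1,0,0,0,0.9],[1,0,0,0,0.9]],
])

```text
time_s: 8.05
tool_pos: [0.5578, -0.0152, 0.1247]
tcp_rot: [0.227, 0.974, 0.002, -0.003]
contact_force: [-8.7, 5.6, 10.9]
width: 0.0128
gripper_force: 29.9
```

```bash
python3 st.py
```

```text
8.05 [ 0.5578 -0.0152  0.1247] yaw 153.8 q [-0.11  0.32  1.87  0.    0.95 -1.22] 0.012758956828730232 29.941994547843933 [-8.7  5.6 10.9] [ 0.813  1.242 -0.024]
```

>>> apply_moves([
  [[1,-0.06,0.04,0.04,0],[1,0,0,0,0.5],[1,0,0,0,0.5],[1,0,0,0,0.5],[1,0,0,0,0.3]],
])

```text
time_s: 8.68
tool_pos: [0.5575, -0.0158, 0.1248]
tcp_rot: [0.073, 0.997, 0.001, -0.001]
contact_force: [-3.7, 1.1, 3.6]
width: 0.0125
gripper_force: 29.6
```

```bash
python3 st.py
```

```text
8.675 [ 0.5575 -0.0158  0.1248] yaw 171.6 q [-0.11  0.32  1.88  0.    0.95 -1.53] 0.012524630430199853 29.60165798664093 [-3.7  1.1  3.6] [ 0.331  0.523 -0.023]
```

>>> apply_moves([
  [[1,0,0,0,0.4],[1,0,0,0,0.4]],
])

```text
time_s: 8.93
tool_pos: [0.5575, -0.0161, 0.1247]
tcp_rot: [0.003, 1.0, 0.001, -0.001]
contact_force: [-3.2, 1.3, 3.9]
width: 0.0121
gripper_force: 29.6
```

```bash
python3 st.py
```

```text
8.925 [ 0.5575 -0.0161  0.1247] yaw 179.7 q [-0.11  0.32  1.88  0.    0.95 -1.67] 0.012113225632304441 29.599632918834686 [-3.2  1.3  3.9] [ 0.21   0.548 -0.035]
```

>>> apply_moves([
  [[1,0,0,0,0.4],[1,0,0,0,0.4]],
])

```text
time_s: 9.18
tool_pos: [0.5576, -0.0164, 0.1248]
tcp_rot: [-0.067, 0.998, 0.0, -0.001]
contact_force: [-3.6, 0.1, 2.7]
width: 0.012
gripper_force: 29.6
```

```bash
python3 st.py
```

```text
9.175 [ 0.5576 -0.0164  0.1248] yaw 187.7 q [-0.11  0.32  1.88  0.    0.95 -1.81] 0.012046669887650078 29.597662389278412 [-3.6  0.1  2.7] [ 0.09   0.538 -0.084]
```

>>> apply_moves([
  [[1,0,0,0,0.3],[1,0,0,0,0.3]],
])

```text
time_s: 9.43
tool_pos: [0.5576, -0.0166, 0.1248]
tcp_rot: [-0.119, 0.993, 0.0, -0.001]
contact_force: [-4.8, -0.5, 3.2]
width: 0.0123
gripper_force: 29.6
```

```bash
python3 st.py
```

```text
9.425 [ 0.5576 -0.0166  0.1248] yaw 193.6 q [-0.11  0.32  1.88  0.    0.95 -1.92] 0.012327103578280691 29.58522319793701 [-4.8 -0.5  3.2] [-0.021  0.535 -0.061]
```

>>> apply_moves([
  [[1,0,0,0,0.3],[1,0,0,0,0.3]],
])

```text
time_s: 9.68
tool_pos: [0.5577, -0.0168, 0.1248]
tcp_rot: [-0.17, 0.985, 0.0, -0.001]
contact_force: [-3.7, -0.8, 3.8]
width: 0.0122
gripper_force: 29.6
```

```bash
python3 st.py
```

```text
9.675 [ 0.5577 -0.0168  0.1248] yaw 199.6 q [-0.11  0.32  1.88 -0.    0.95 -2.02] 0.01223071407459914 29.581562876701355 [-3.7 -0.8  3.8] [-0.07   0.561 -0.228]
```

>>> apply_moves([
  [[1,0,0,0,0.3],[1,0,0,0,0.3]],
])

```text
time_s: 9.93
tool_pos: [0.5584, -0.0167, 0.1248]
tcp_rot: [-0.222, 0.975, 0.0, -0.0]
contact_force: [-0.2, -0.4, 1.3]
width: 0.0125
gripper_force: 29.6
```

```bash
python3 st.py
```

```text
9.925 [ 0.5584 -0.0167  0.1248] yaw 205.6 q [-0.11  0.32  1.88  0.    0.95 -2.13] 0.012533469485716178 29.59858238697052 [-0.2 -0.4  1.3] [ 0.01   0.28  -0.199]
```

>>> apply_moves([
  [[1,0,0,0,0.4],[1,0,0,0,0.4]],
])

```text
time_s: 10.18
tool_pos: [0.5591, -0.0165, 0.1248]
tcp_rot: [-0.289, 0.957, 0.0, 0.001]
contact_force: [1.0, 0.8, 0.8]
width: 0.0126
gripper_force: 29.6
```

```bash
python3 st.py
```

```text
10.175 [ 0.5591 -0.0165  0.1248] yaw 213.6 q [-0.11  0.32  1.88  0.    0.94 -2.27] 0.012554296222768494 29.579711258411407 [1.  0.8 0.8] [ 0.112 -0.007 -0.319]
```

The torque climbed to about -0.2 and then -0.32 N·m after a total turn of roughly 255–260°, so the nut is at its stop. Next I'll release, rise, and shut the fingers above the pin.

>>> apply_moves([
  [[0.6,0,0,0,0],[0.1,0,0,0,0],[0.1,0,0,0,0],[0.1,0,0,0,0]],
])

```text
time_s: 10.68
tool_pos: [0.5586, -0.0168, 0.1247]
tcp_rot: [-0.289, 0.957, -0.0, -0.0]
contact_force: [-0.1, -0.1, 0.8]
width: 0.0383
gripper_force: 0.0
```

>>> apply_moves([
  [[0.1,0,0,0.65,0],[0.1,0,0,0.65,0],[0.1,0,0,0.65,0],[0.1,0,0,0.65,0],[0.1,0,0,0.4,0]],
])

```text
time_s: 11.3
tool_pos: [0.5593, -0.0168, 0.2017]
tcp_rot: [-0.29, 0.957, -0.0, 0.001]
contact_force: [0.6, -0.8, -0.0]
width: 0.038
gripper_force: 0.0
```

>>> apply_moves([
  [[1,0,0,0,0],[1,0,0,0,0],[1,0,0,0,0],[1,0,0,0,0],[1,0,0,0,0]],
])

```text
time_s: 11.92
tool_pos: [0.5584, -0.0168, 0.1994]
tcp_rot: [-0.29, 0.957, 0.0, -0.0]
contact_force: [0.3, 0.1, -0.5]
width: 0.0002
gripper_force: 0.0
```

```bash
python3 st.py; python3 look.py f.png | tail -8; python3 -c "
from h import *
c=cap('side');w=cloud(c)[150:250,200:300]
m=(w[...,2]>.12)&(w[...,2]<.165)&(np.hypot(w[...,0]-.560,w[...,1]+.017)<.02)
q=w[m];print(np.histogram(q[:,2],np.arange(.12,.166,.003))[0]);t=q[q[:,2]>.152];print(t.mean(0),t.max(0))
a=cv2.resize(c['pixels'][120:240,230:320,::-1],(450,600),interpolation=3);cv2.imwrite('pics/g.png',a)"
```

```text
11.925 [ 0.5584 -0.0168  0.1994] yaw 213.7 q [-0.11  0.22  1.83 -0.    1.09 -2.27] 0.00020305883052986146 0.0 [ 0.3  0.1 -0.5] [ 0.038 -0.005 -0.028]
  1.09157137e+00 -2.26637617e+00] 0.00020305883052986146 [ 0.26613395  0.14416451 -0.50616791] [ 0.0380883  -0.00451266 -0.02787748]
326.03193484958285 [ 0.49097044 -0.0636703   0.33398125]
[364 155  26  23 443] [0.4855 0.0295 0.129 ] [0.4787 0.0242 0.12  ] [0.4923 0.0379 0.1339]
 top 145 [0.4853 0.0312 0.1316] [0.4852 0.0307] 0.13156817759753112
 hist [ 36  39  80 258  30   0   0   0   0   0   0   0   0   0   0]
[239 205  23  36 592] [ 0.5585 -0.0193  0.1418] [ 0.5529 -0.0256  0.12  ] [ 0.5673 -0.0111  0.1575]
 top 159 [ 0.5598 -0.0184  0.156 ] [ 0.56   -0.0183] 0.1560002208455075
 hist [ 14   0  18  35  39 188  92  15  13  11   1  86  80   0   0]
[ 4  5  6  7  9 23  7  4  0  2  4  8  4  0  0]
[ 0.56087442 -0.01705572  0.15477093] [ 0.56387153 -0.01031421  0.15695636]
```

View pics/g.png

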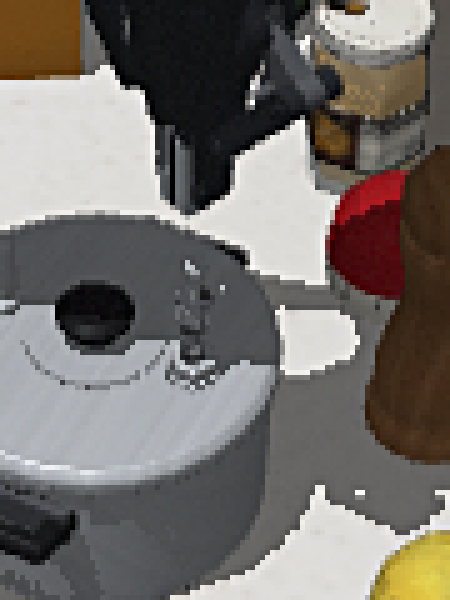

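The pin is still up at about (190,265), with the shut fingertips at (188,208) right above it. I'll centre the tool and descend until it nearly touches.

>>> apply_moves([
  [[1,0.05,-0.04,-0.4,0],[1,0,0,-0.4,0],[1,0,0,-0.4,0],[1,0,0,0,0],[1,0,0,0,0]],
])

```text
time_s: 12.65
tool_pos: [0.5599, -0.0178, 0.1697]
tcp_rot: [-0.29, 0.957, 0.0, -0.0]
contact_force: [0.8, 0.5, -1.1]
width: -0.0002
gripper_force: 0.0
```

>>> apply_moves([
  [[1,0,0,-0.06,0],[1,0,0,-0.06,0],[1,0,0,0,0]],
])

```text
time_s: 13.02
tool_pos: [0.5598, -0.0178, 0.1668]
tcp_rot: [-0.29, 0.957, -0.0, 0.0]
contact_force: [0.5, 0.0, -0.5]
width: -0.0001
gripper_force: 0.0
```

>>> apply_moves([
  [[1,0,0,-0.06,0],[1,0,0,0,0]],
])

```text
time_s: 13.28
tool_pos: [0.5597, -0.0178, 0.1651]
tcp_rot: [-0.29, 0.957, 0.0, -0.0]
contact_force: [0.5, -0.0, 0.3]
width: -0.0003
gripper_force: 0.0
```

>>> apply_moves([
  [[1,0,0,-0.06,0],[1,0,0,0,0]],
])

```text
time_s: 13.52
tool_pos: [0.56, -0.0178, 0.1639]
tcp_rot: [-0.29, 0.957, -0.0, 0.0]
contact_force: [0.1, -0.2, 0.3]
width: -0.0001
gripper_force: 0.5
```

>>> apply_moves([
  [[1,0,0,-0.06,0],[1,0,0,0,0]],
])

```text
time_s: 13.78
tool_pos: [0.5601, -0.0178, 0.1629]
tcp_rot: [-0.29, 0.957, -0.0, 0.0]
contact_force: [-1.0, 1.2, 5.7]
width: 0.0001
gripper_force: 2.5
```

>>> apply_moves([
  [[1,0,0,-0.04,0],[1,0,0,0,0]],
])

```text
time_s: 14.02
tool_pos: [0.5601, -0.0178, 0.1619]
tcp_rot: [-0.29, 0.957, -0.0, 0.0]
contact_force: [-1.6, 0.0, 5.0]
width: 0.0002
gripper_force: 2.8
```

Contact at TCP z of about 0.1635, with the spring pushing back at about 5 N. I'll carry on towards the stop, about 5 mm further.

>>> apply_moves([
  [[1,0,0,-0.06,0],[1,0,0,0,0]],
])

```text
time_s: 14.28
tool_pos: [0.5602, -0.0178, 0.1606]
tcp_rot: [-0.29, 0.957, -0.0, 0.0]
contact_force: [-1.7, 0.4, 5.9]
width: 0.0
gripper_force: 3.2
```

>>> apply_moves([
  [[1,0,0,-0.06,0],[1,0,0,0,0]],
])

```text
time_s: 14.52
tool_pos: [0.5602, -0.0178, 0.1592]
tcp_rot: [-0.29, 0.957, -0.0, 0.0]
contact_force: [-2.1, 1.1, 6.6]
width: -0.0004
gripper_force: 3.6
```

>>> apply_moves([
  [[1,0,0,-0.04,0],[1,0,0,0,0]],
])

```text
time_s: 14.78
tool_pos: [0.5602, -0.0178, 0.1586]
tcp_rot: [-0.29, 0.957, -0.0, 0.0]
contact_force: [-2.7, 1.1, 8.4]
width: -0.0002
gripper_force: 4.2
```

>>> apply_moves([
  [[1,0,0,-0.04,0],[1,0,0,0,0]],
])

```text
time_s: 15.02
tool_pos: [0.5603, -0.0178, 0.1582]
tcp_rot: [-0.29, 0.957, -0.0, 0.0]
contact_force: [-4.5, 0.1, 11.6]
width: -0.0001
gripper_force: 5.4
```

```bash
python3 st.py
```

```text
15.025 [ 0.5603 -0.0178  0.1582] yaw 213.7 q [-0.11  0.28  1.85 -0.    1.01 -2.27] -0.00011927611577164173 5.416313856840134 [-4.5  0.1 11.6] [ 0.048  0.652 -0.025]
```

11.6 N means the pin is at its stop and well below the 20 N limit. I'll hold for 2.5 s or more, then lift away.

>>> apply_moves([
  [[1,0,0,0,0],[1,0,0,0,0],[1,0,0,0,0],[1,0,0,0,0],[1,0,0,0,0]],
])

```text
time_s: 15.65
tool_pos: [0.5603, -0.0178, 0.1581]
tcp_rot: [-0.29, 0.957, -0.0, 0.0]
contact_force: [-3.6, 0.8, 11.0]
width: -0.0004
gripper_force: 5.4
```

>>> apply_moves([
  [[1,0,0,0,0],[1,0,0,0,0],[1,0,0,0,0],[1,0,0,0,0],[1,0,0,0,0]],
])

```text
time_s: 16.27
tool_pos: [0.5603, -0.0178, 0.1582]
tcp_rot: [-0.29, 0.957, -0.0, 0.0]
contact_force: [-3.7, 0.9, 10.3]
width: 0.0002
gripper_force: 5.4
```

>>> apply_moves([
  [[1,0,0,0,0],[1,0,0,0,0],[1,0,0,0,0],[1,0,0,0,0],[1,0,0,0,0]],
])

```text
time_s: 16.9
tool_pos: [0.5603, -0.0178, 0.1582]
tcp_rot: [-0.29, 0.957, -0.0, 0.0]
contact_force: [-3.1, 0.1, 11.2]
width: -0.0001
gripper_force: 5.4
```

>>> apply_moves([
  [[1,0,0,0,0],[1,0,0,0,0],[1,0,0,0,0],[1,0,0,0,0],[1,0,0,0,0]],
])

```text
time_s: 17.52
tool_pos: [0.5603, -0.0178, 0.1582]
tcp_rot: [-0.29, 0.957, -0.0, 0.0]
contact_force: [-3.7, 0.8, 10.1]
width: -0.0004
gripper_force: 5.4
```

>>> apply_moves([
  [[1,0,0,0,0],[1,0,0,0.08,0],[1,0,0,0.08,0],[1,0,0,0.1,0],[1,0,0,0.1,0]],
])

```text
time_s: 18.15
tool_pos: [0.5598, -0.0178, 0.1651]
tcp_rot: [-0.29, 0.957, -0.0, 0.0]
contact_force: [0.1, 0.5, -0.3]
width: -0.0001
gripper_force: 0.0
```

>>> apply_moves([
  [[1,0,0,0.4,0],[1,0,0,0.4,0],[1,0,0,0.4,0],[1,0,0,0.4,0],[1,0,0,0,0]],
])

```text
time_s: 18.77
tool_pos: [0.5608, -0.0179, 0.2067]
tcp_rot: [-0.29, 0.957, -0.001, 0.001]
contact_force: [0.6, -0.1, -0.2]
width: -0.0
gripper_force: 0.0
```

```bash
python3 look.py i.png; python3 -c "
from h import *
cap('scene','j.png')"
```

```text
18.775 [ 0.56078112 -0.01788901  0.20671009] [-2.89600325e-01  9.57146697e-01 -5.54153327e-04  1.24312263e-03] [-1.09474001e-01  2.18369245e-01  1.81751694e+00 -4.89513060e-05
  1.10298473e+00 -2.26786736e+00] -4.374454298616477e-05 [ 0.56677893 -0.132523   -0.24858754] [ 0.00174382  0.00715804 -0.00606958]
326.03193484958285 [ 0.49287556 -0.06473392  0.34109095]
[364 150  25  23 417] [0.4856 0.0295 0.129 ] [0.4786 0.0243 0.1201] [0.4923 0.0382 0.1334]
 top 184 [0.4856 0.0313 0.1314] [0.4852 0.0309] 0.13129857694024505
 hist [ 35  35  74 240  33   0   0   0   0   0   0   0   0   0   0]
[243 200  22  34 544] [ 0.5586 -0.0193  0.1421] [ 0.5529 -0.0256  0.1203] [ 0.5672 -0.0107  0.1576]
 top 149 [ 0.56   -0.0183  0.1559] [ 0.5601 -0.0181] 0.15592927907870346
 hist [  8   0  19  31  36 166  98  11   9   8   0  94  64   0   0]
```

View pics/j.png

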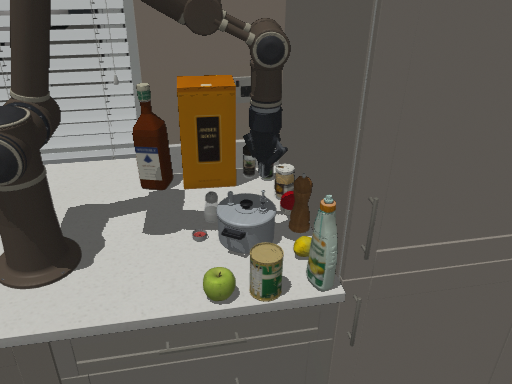

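View pics/i.png

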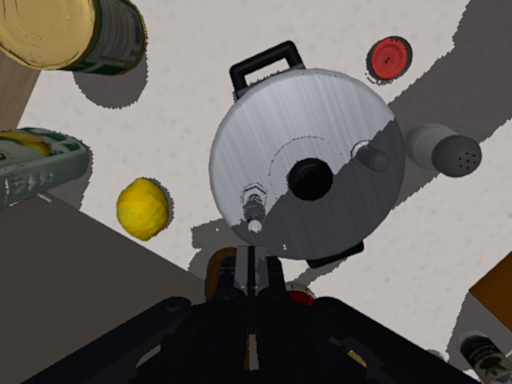

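The pin is back at its full height (0.156), seen at about (255,226) in the wrist view. The tin, apple, mill and jar stand where they were, and the robot touches nothing.

```bash
python3 -c "
from plant import arm
print(arm.hand_in())"
```

```text
the job is handed in; nothing more can be done
None
```

I unscrewed the nut to its stop, pressed the pin down at about 11 N for over 2 seconds and let it spring back, then handed the job in at about 19 s; no verdict was returned.

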